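# Grope for the sample tube in the dark box and weigh it

## Task

A light-sensitive sample tube stands somewhere inside the closed dark box, out of sight. Reach down through the box's self-closing leaf lid, feel along the slot for the tube, lift it out so that the lid shuts behind it, and put it gently into the cup on the balance, so that the balance carries the tube and you let go of everything. Leave the vial, the dropper bottle and the marker pen where they are.

Things in the scene. Friction and masses are not known exactly. Their poses are not given: they have to be found in the camera images.
- dark_box: grey opaque box, fixed to the worktop, 116 (its x) x 252 (its y) x 114 mm high; origin at the centre of its underside, z up, turned by its yaw. Walls and floor 5 mm, top 4 mm. In its top a centred slot, shut by two black leaves. Inside are only a capped sample tube and the small fixed foot in whose hole it stands loose (foot 34 x 30 mm, its top 29 mm over the worktop)
- near_leaf (a joint): lid leaf on the box's -x side of the slot, 24 mm deep (x) x 217 mm long, hinged along the slot's edge; 0 = shut (level), grows to 1.6 rad as it is pushed down into the box; a weak spring shuts it (about 0.5 to 1 N at its free edge)
- far_leaf (a joint): the same on the box's +x side
- slot_centre (a point): centre of the slot, at the height of the box's top, 114 mm over the worktop; axes as the box. The slot is 50 mm (x) by 220 mm (y): fingers fit through it when they close along box y
- search_line (a point): mid-point, 78 mm over the worktop, of the line along box y on which the tube's cap lies: the tube stands upright at box x = 0, at an unknown y from -45 to +45 mm of here, leaning up to 4 mm at the cap. It is 79 mm long, some 30 g, glass 14.6 mm across, cap 17.6 mm over its upper 19 mm, top 88 mm over the worktop; it leaves the foot after rising 20 mm. A side push of 4 N on the cap does no harm
- balance: white bench balance, fixed, 170 (x) x 150 (y) mm, low display bar on its -x side; origin at the centre of its underside. Round steel pan of 92 mm at its x = +25 mm, y = 0, with an aluminium cup standing fixed in the middle of the pan
- cup_rim (a point): centre of the cup's mouth, 89.5 mm over the worktop when unloaded; the cup's bore is 33 mm, its inner floor 36 mm below this point; the tube may lean in it
- pan (a joint): sinking of the pan with its cup, m: 0 unloaded, 0.004 to 0.006 under the tube's weight (60 N/m), stop at 0.009
- vial_mid (a point): middle of a loose screw-cap vial, 30 mm across, 73 mm tall: leave alone
- dropper_mid (a point): middle of a loose dropper bottle, 29 mm across, 100 mm tall: leave alone
- marker_mid (a point): middle of a loose marker pen lying on the worktop, 124 mm long, 13 mm thick: leave alone

How it is judged:
By the outcome, as a careful person would: the job done as asked, in the order asked, and still so for the second after the job is handed in, with the robot touching nothing.
It also fails if it takes over 53 s, if anything falls off the work surface, if the arm or the gripper's body presses on something with over 40 N, if the wrist force passes 120 N, or if a joint passes its speed limit or range.

## Robot

A 7-joint arm with a two-finger parallel gripper is mounted at the origin on a cart in front of the work surface, level with it; the furniture and walls round the work are solid. World frame = base frame: x ahead of the robot, y to its left, z up, the work surface at z = 0. Lengths are in m, angles in rad, forces in N, time in s.
With the tool pointing down it reaches from about 0.4 to 0.925 m from the base axis. Payload 5.6 kg.
Tool frame: the origin (TCP) lies on the centre line of the jaws, within the pads' length; the fingertips stand 14 mm ahead of it and the grasp point (between the pads) lies 5 mm behind it; z points along the fingers, y is the direction in which the jaws open and shut (so a half turn about z gives the same grasp; the last joint's range is limited). The gripper opens to 85 mm and grips with 20 to 120 N. Pads are 22 mm wide; open, the fingers measure 114 mm over their backs; the gripper's body (76 mm by 85 mm) begins 54 mm behind the grasp point. The pads swing forward as they close: fully open they stand 13 mm farther back than shut.
Start: joints at [-1.264, 0.468, -0.012, 1.603, 0.006, 1.071, -0.056], TCP at [0.223, 0.611, 0.245] pointing down, gripper open.
Joint ranges: [-2.53, 2.53], [-0.31, 2.02], [-1.57, 1.55], [0.28, 2.44], [-1.29, 4.43], [0.15, 1.84], [-2.92, 2.92]. Speed limits (rad/s): [2.57, 2.57, 3.14, 3.14, 3.14, 3.14, 3.14].

## Interface

Orientations are given as a 3x3 rotation matrix whose columns are the frame's x, y, z axes.
In Python, from plant import ctrl gives the robot as it stands.
- The arm moves only by the tool send_rows, never from a script. Its argument "commands" is a list that holds one entry, the list of rows, each a list of 7 numbers: the turn, a rotation vector about the tool's x, y, z in degrees, then the shift along the tool's x, y, z in cm, then the opening, from 0 (shut) to 1 (fully open). In form: [[[ax, ay, az, x, y, z, hand], ...]]. A call has 1 to 12 rows; each row is the pose to reach, as a shift and turn from the pose measured when the call began, along the tool's axes at that moment; what a row does not reach only later rows make up. A row lasts 1/12 s, in which the tool goes at most 41.7 mm and 7.16 degrees, less where a joint would pass 70% of its speed; a pose out of reach is approached as far as the arm can. A call with a gripper value outside its range is refused whole. The fingers move at their own pace and stop on an object; "force" is the grip in N (left out, the last holds). Time passes only in rows, so rows that repeat a pose let the fingers close. It gives the time, the measured TCP pose, the force and the opening at its end, in the units of the state.
- ctrl.get_state(): the state, without advancing time (a new reading comes with each control period).
- ctrl.read_camera(name): name is "side" or "top"; returns (picture, depth): 384x512x3 uint8, red, green, blue; 384x512 float32, m along the optical axis (not along the pixel's ray), 0 where there is no reading.
- ctrl.camera_model(name): a dict with "fx", "fy", "cx", "cy" (pixels), "D" ([k1, k2, p1, p2, k3] as OpenCV has them; the pictures are not rectified), "eye" and "attitude" of the camera in the world. Camera axes: x right, y up, looking along -z (the intrinsics and any distortion apply to the point x, -y, -z); pixel columns grow to the right and rows downward; lengths in m; the calibration is good to about 2 mm. A picture is of the moment at which its call begins. camera_model takes no time and is no camera call.
- ctrl.finish_job(): hands the job in, once; it reports no verdict.
The state is a dict: "time_s": time; "joint_positions": joint angles; "qvel": joint speeds; "effort": joint torques, N m; "tool_pos": TCP position; "eef_rot": TCP orientation; "ft_force": force on the tool from outside, world axes, zero at the start; "torque": the same for the moment, N m; "width": finger opening in m.
Only numpy, scipy, OpenCV 4.12 (cv2) and the standard library are available. Lean on these libraries where they do the work, as an engineer would, in place of code of your own. Each camera call takes 0.05 s, during which the arm holds its last target. There are 200 camera calls.

## Working session

There is one attempt and no reset: what is moved stays moved. The work goes in short steps, Python scripts to look and compute and a tool call to move; the robot and the scene stay as the last step left them, time stands still between calls to the robot, and variables do not carry over. Pictures are saved under pics/ and viewed, about 8 in all and at most 12, crops included, and the job is handed in when it is done.

Besides the shell and the picture viewer there is one more tool, called as name(argument=value, ...) on one line, values as JSON. send_rows: Moves the arm, as the interface text tells. Its arguments: {"type":"object","properties":{"commands":{"type":"array"},"force":{"type":"number"}},"required":["commands"]}

```bash
mkdir -p pics; ls; python3 - <<'E'
from plant import ctrl
import cv2, numpy as np
np.set_printoptions(precision=4,suppress=True)
print(ctrl.get_state())
for n in("top","side"):
    p,d=ctrl.read_camera(n); cv2.imwrite(f"pics/{n}0.png",p[:,:,::-1]); np.savez(f"{n}0.npz",p=p,d=d); print(n,ctrl.camera_model(n))
E
```

```text
pics
{'time_s': 0.0, 'joint_positions': array([-1.264 ,  0.4684, -0.0116,  1.6037,  0.006 ,  1.0714, -0.0563]), 'qvel': array([-0.0014, -0.0009,  0.0006,  0.0008,  0.0005,  0.0017, -0.0006]), 'effort': array([ -0.0003, -53.2374,   0.0212, -25.1309,   0.0114,   0.0076,
         0.    ]), 'tool_pos': array([0.2226, 0.6101, 0.2443]), 'eef_rot': array([[-0.9394,  0.3428, -0.0005],
       [ 0.3428,  0.9394, -0.0017],
       [-0.0001, -0.0018, -1.    ]]), 'ft_force': array([-0.3736,  0.1417, -0.1173]), 'torque': array([ 0.0628,  0.0187, -0.0141]), 'width': 0.08575057088547712}
top {'fx': 410.9031686886322, 'fy': 410.9031686886322, 'cx': 256.64423957505466, 'cy': 191.4437892677468, 'D': array([-0.1321,  0.    ,  0.    ,  0.    ,  0.    ]), 'eye': array([0.5358, 0.0471, 0.9954]), 'attitude': array([[ 0.0236,  0.9961, -0.0853],
       [-0.9997,  0.0243,  0.0073],
       [ 0.0093,  0.0851,  0.9963]])}
side {'fx': 355.99804795505923, 'fy': 355.99804795505923, 'cx': 254.78935582702826, 'cy': 186.05804491713883, 'D': array([-0.0479,  0.    ,  0.    ,  0.    ,  0.    ]), 'eye': array([0.575 , 0.7453, 0.5759]), 'attitude': array([[-0.9997, -0.0211, -0.0098],
       [ 0.0034, -0.5494,  0.8356],
       [-0.0231,  0.8353,  0.5493]])}
```

View pics/top0.png

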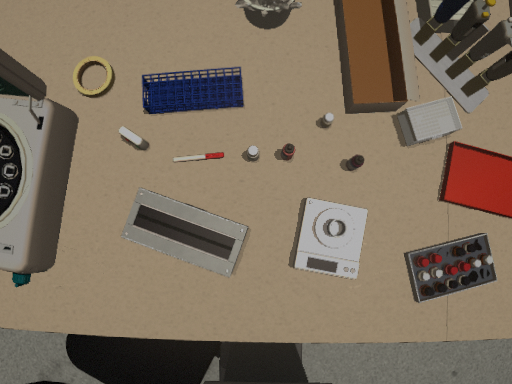

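View pics/side0.png

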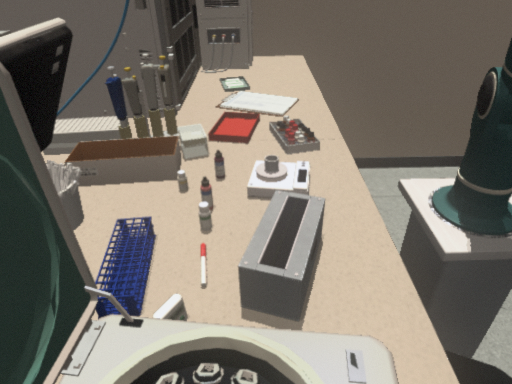

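Top view: the box is centred near px (185,232), the balance near (333,237) with its cup at about (337,228). The vial is at (253,153), the dropper bottle at (288,151) and the marker at (200,157). The side view confirms the box with its leaves shut.

```bash
cat > h.py <<'E'
import numpy as np, cv2
from plant import ctrl
np.set_printoptions(precision=4,suppress=True)
def rays(n,uv):
    m=ctrl.camera_model(n); K=np.array([[m['fx'],0,m['cx']],[0,m['fy'],m['cy']],[0,0,1]])
    q=cv2.undistortPoints(np.float64(uv).reshape(-1,1,2),K,m['D'])[:,0]
    return m['eye'],np.c_[q[:,0],-q[:,1],-np.ones(len(q))]@m['attitude'].T
def plane(n,uv,z):
    e,r=rays(n,uv); return e+r*((z-e[2])/r[:,2])[:,None]
def cloud(n,d):
    v,u=np.mgrid[:384,:512]; e,r=rays(n,np.c_[u.ravel(),v.ravel()])
    return (e+r*d.ravel()[:,None]).reshape(384,512,3)
E
python3 - <<'E'
from h import *
for n in("top","side"):
    f=np.load(n+"0.npz"); P=cloud(n,f['d'])
    X,Y,Z=P[...,0],P[...,1],P[...,2]
    tab=np.abs(Z)<.01; print(n,'table z',np.median(Z[tab]))
    m=(abs(Z-.114)<.006)&(X>.3)&(X<.6)&(Y>.03)&(Y<.45)
    m=cv2.morphologyEx(m.astype(np.uint8),cv2.MORPH_OPEN,np.ones((3,3)))
    k,l,s,c=cv2.connectedComponentsWithStats(m); i=1+s[1:,4].argmax()
    print('box z',np.median(Z[l==i]),'rect xy',cv2.minAreaRect(np.float32(P[l==i][:,:2])))
    m=(Z>.080)&(Z<.098)&(X>.3)&(X<.6)&(Y<-.02)&(Y>-.3)
    q=P[m]; print('rim',len(q),np.median(q,0),cv2.minEnclosingCircle(np.float32(q[:,:2])), cv2.minAreaRect(np.float32(q[:,:2])))
    m=(Z>.03)&(Z<.06)&(X>.3)&(X<.6)&(Y<-.02)&(Y>-.3)
    print('bal',cv2.minAreaRect(np.float32(P[m][:,:2])))
# pixel based: box top outline by colour at z=.114
p=np.load("top0.npz")['p']; g=cv2.cvtColor(p,cv2.COLOR_RGB2HSV)
cv2.imwrite("pics/crop.png",np.hstack([cv2.resize(p[175:290,110:260,::-1],None,fx=3,fy=3,interpolation=2),cv2.resize(p[175:290,285:385,::-1],None,fx=3,fy=3,interpolation=2)]))
E
```

```text
top table z 0.0009008549227308982
box z 0.11391642632627774 rect xy ((0.5214453339576721, 0.19563007354736328), (0.25199589133262634, 0.1153549775481224), 71.66463470458984)
rim 89 [ 0.5384 -0.1394  0.0893] ((0.5368072986602783, -0.14076991379261017), 0.020508404821157455) ((0.5365604162216187, -0.1399466097354889), (0.039863221347332, 0.03725488856434822), 0.472100168466568)
bal ((0.5126339793205261, -0.13625770807266235), (0.15030774474143982, 0.1698617935180664), 80.33660888671875)
side table z -0.0008998905178935201
box z 0.11248500711424908 rect xy ((0.5204337239265442, 0.1953665018081665), (0.2550545334815979, 0.11600086838006973), 71.56404113769531)
rim 77 [ 0.5366 -0.1356  0.0851] ((0.5375289916992188, -0.13912290334701538), 0.020963789895176888) ((0.5377035140991211, -0.13815295696258545), (0.03901752829551697, 0.03982258588075638), 31.445510864257812)
bal ((0.5126772522926331, -0.13434872031211853), (0.15196363627910614, 0.16915713250637054), 80.2640609741211)
```

View pics/crop.png

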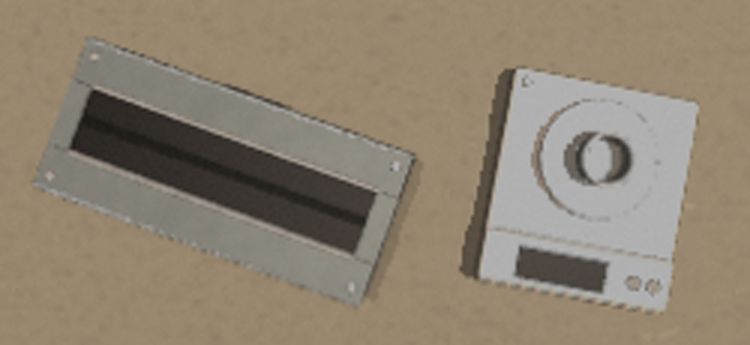

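```bash
cat >> h.py <<'E'
C=np.array([.521,.1955]); BY=np.array([.3153,.949]); BX=np.array([.949,-.3153]); CUP=np.array([.5373,-.1395])
def st():
    s=ctrl.get_state(); p=s['tool_pos']; d=p[:2]-C; R=s['eef_rot']
    print('t',s['time_s'],'tcp',p,'box xy',d@BX*1e3,d@BY*1e3,'ang toolY',np.degrees(np.arctan2(R[1,1],R[0,1])),'F',s['ft_force'],'Fbox xy',s['ft_force'][:2]@BX,s['ft_force'][:2]@BY,'w',s['width']); return s
def to(x,y,z):
    s=ctrl.get_state(); print('shift cm',(np.array([x,y,z])-s['tool_pos'])@s['eef_rot']*100)
def boxto(bx,by,z):
    q=C+bx*BX+by*BY; to(*q,z)
E
python3 - <<'E'
from h import *
for n in("top","side"):
    P=cloud(n,np.load(n+"0.npz")['d']).reshape(-1,3); 
    for y0 in np.arange(.3,.7,.1):
        print(n,round(y0,1),[round(float(np.max(P[(abs(P[:,0]-x)<.05)&(P[:,1]>y0)&(P[:,1]<y0+.1)][:,2],initial=-1)),3) for x in np.arange(.25,.86,.1)])
boxto(-.1,.09,.245);boxto(0,.08,.16)
E
```

```text
top 0.3 [0.008, 0.006, 0.115, 0.119, 0.113, 0.067, 0.064]
top 0.4 [0.006, 0.007, 0.212, 0.216, 0.218, 0.409, 0.408]
top 0.5 [0.006, 0.149, 0.218, 0.223, 0.224, 0.332, 0.029]
top 0.6 [0.005, 0.006, 0.005, 0.133, -1.0, 0.162, 0.001]
side 0.3 [0.002, 0.003, 0.115, 0.117, 0.113, 0.064, 0.061]
side 0.4 [0.003, 0.004, 0.208, 0.214, 0.216, 0.513, -1.0]
side 0.5 [-1.0, -1.0, 0.215, 0.222, 0.222, 0.455, -1.0]
side 0.6 [-1.0, -1.0, -1.0, -1.0, -1.0, 0.295, -1.0]
shift cm [-31.9828 -20.0227  -0.0229]
shift cm [-42.0067 -20.7181   8.4794]
```

send_rows(commands=[[[0,0,0,-4,-4,0,0],[0,0,0,-8,-8,0,0],[0,0,0,-12,-12,0,0],[0,0,0,-16,-16,0,0],[0,0,0,-20,-19,0,0],[0,0,-1.7,-24,-20,0,0],[0,0,-1.7,-28,-20,0,0],[0,0,-1.7,-32,-20.2,0,0],[0,0,-1.7,-36,-20.5,2,0],[0,0,-1.7,-39,-20.6,4,0],[0,0,-1.7,-42,-20.7,6,0],[0,0,-1.7,-42,-20.7,8,0]]], force=20)

```text
time_s: 1.1
tool_pos: [0.5417, 0.2741, 0.1758]
eef_rot: [[-0.948, 0.317, 0.005], [0.317, 0.948, 0.0], [-0.005, 0.002, -1.0]]
ft_force: [0.6, 1.0, 0.5]
width: -0.0001
```

```bash
python3 - <<'E'
from h import *
st();boxto(0,.08,.15);boxto(0,.08,.09)
E
```

```text
t 1.1 tcp [0.5417 0.2741 0.1758] box xy -5.153443746156065 81.07178420708036 ang toolY 71.52183891888085 F [0.6102 1.0149 0.5048] Fbox xy 0.25911405056779485 1.1555122272419196 w -5.2935291341689665e-05
shift cm [-0.5038 -0.111   2.5808]
shift cm [-0.4766 -0.1221  8.5807]
```

send_rows(commands=[[[0,0,0,-0.5,-0.1,1,0],[0,0,0,-0.5,-0.1,2.5,0],[0,0,0,-0.5,-0.1,4,0],[0,0,0,-0.5,-0.1,5,0],[0,0,0,-0.5,-0.1,6,0],[0,0,0,-0.5,-0.1,7,0],[0,0,0,-0.5,-0.1,8,0],[0,0,0,-0.5,-0.1,8.6,0],[0,0,0,-0.5,-0.1,8.6,0],[0,0,0,-0.5,-0.1,8.6,0]]])

```text
time_s: 1.93
tool_pos: [0.5461, 0.2714, 0.0894]
eef_rot: [[-0.948, 0.317, 0.004], [0.317, 0.948, -0.0], [-0.004, 0.001, -1.0]]
ft_force: [0.2, -0.3, -1.8]
width: -0.0003
```

```bash
python3 - <<'E'
from h import *
st()
p,d=ctrl.read_camera("top"); P=cloud("top",d)
q=P.reshape(-1,3); b=np.c_[(q[:,:2]-C)@BX,(q[:,:2]-C)@BY,q[:,2]]
m=(abs(b[:,0])<.024)&(abs(b[:,1])<.108)
for y in np.arange(-.105,.11,.01):
    k=m&(abs(b[:,1]-y)<.005); print(round(y*1e3),np.sort(b[k][:,2])[::max(1,k.sum()//10)].round(3))
cv2.imwrite("pics/peek.png",cv2.resize(p[160:310,100:300,::-1],None,fx=3.5,fy=3.5,interpolation=2))
E
```

```text
t 1.9333 tcp [0.5461 0.2714 0.0894] box xy -0.11329276793225722 79.99303615963086 ang toolY 71.53004843765048 F [ 0.1681 -0.3261 -1.8138] Fbox xy 0.2623194310927101 -0.25646381870559615 w -0.0003128531810936366
-105 [0.001 0.005 0.006 0.007 0.09  0.094 0.097 0.1   0.103 0.106 0.108]
-95 [0.001 0.004 0.005 0.007 0.009 0.094 0.096 0.1   0.103 0.106 0.108]
-85 [0.002 0.005 0.006 0.008 0.092 0.095 0.098 0.101 0.104 0.108 0.115]
-75 [0.003 0.005 0.006 0.007 0.089 0.094 0.097 0.1   0.102 0.107 0.11 ]
-65 [0.002 0.005 0.006 0.007 0.092 0.095 0.097 0.101 0.105 0.108]
-55 [0.002 0.004 0.005 0.007 0.088 0.095 0.097 0.1   0.103 0.107 0.11 ]
-45 [0.002 0.004 0.006 0.007 0.009 0.093 0.097 0.099 0.102 0.105 0.108]
-35 [0.001 0.004 0.005 0.006 0.01  0.094 0.097 0.1   0.103 0.106 0.109]
-25 [0.003 0.005 0.006 0.007 0.009 0.094 0.098 0.1   0.103 0.107 0.11 ]
-15 [0.001 0.005 0.007 0.012 0.029 0.093 0.097 0.101 0.105 0.108]
-5 [0.026 0.029 0.031 0.052 0.086 0.089 0.095 0.099 0.102 0.106 0.11 ]
5 [0.009 0.089 0.094 0.102 0.108 0.413 0.427 0.44  0.459 0.47  0.483]
15 [0.028 0.104 0.168 0.405 0.425 0.441 0.453 0.464 0.476 0.485 0.494]
25 [0.003 0.102 0.169 0.386 0.4   0.417 0.444 0.458 0.473 0.485 0.497]
35 [0.    0.102 0.171 0.406 0.417 0.437 0.458 0.462 0.475 0.486 0.499]
45 [0.001 0.143 0.213 0.241 0.27  0.291 0.439 0.458 0.464 0.48  0.494]
55 [0.091 0.108 0.248 0.447 0.452 0.455 0.461 0.468 0.475 0.481 0.488]
65 [0.093 0.107 0.445 0.447 0.452 0.459 0.463 0.468 0.472 0.477 0.485]
75 [0.088 0.427 0.428 0.444 0.449 0.454 0.458 0.462 0.465 0.468]
85 [0.004 0.425 0.427 0.428 0.429 0.444 0.448 0.452 0.454 0.457 0.461]
95 [0.417 0.421 0.424 0.425 0.427 0.428 0.442 0.445 0.446 0.449 0.451]
105 [0.41  0.417 0.421 0.423 0.425 0.427 0.428 0.439 0.443 0.447 0.449]
```

View pics/peek.png

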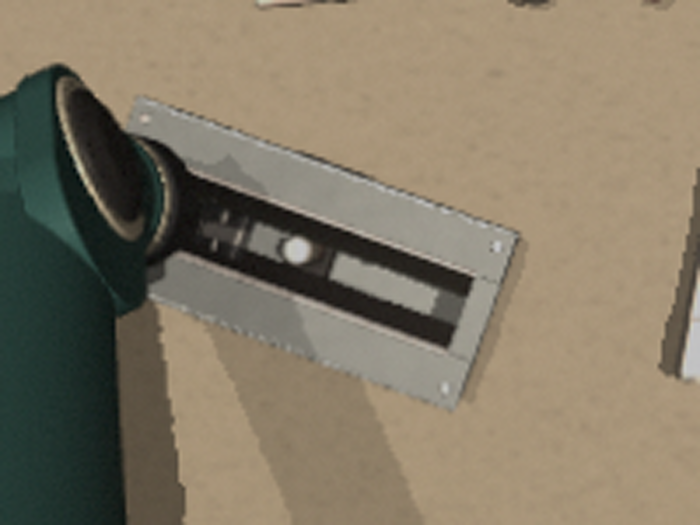

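The raised-leaf view shows the white cap at crop (298,249), full-frame px (185,231). The shut fingers are at crop (220,225), so the way between is clear.

```bash
python3 - <<'E'
from h import *
p,d=ctrl.read_camera("top"); P=cloud("top",d)
w=(p.min(2)>150).astype(np.uint8); w[:, :176]=0; w[:,195:]=0; w[:222]=0; w[240:]=0
k,l,s,c=cv2.connectedComponentsWithStats(w); print(s,c)
i=1+abs(c[1:]-[185,231]).sum(1).argmin()
q=plane("top",[c[i]],.088)[0]; e=q[:2]-C; print('cap box xy mm',e@BX*1e3,e@BY*1e3, 'depth z',P[l==i][:,2].mean())
m=(abs(P[...,2]-.088)<.006)&(w>0); a=P[m].mean(0)[:2]-C if m.any() else 0; print(m.sum(),a@BX,a@BY)
st();boxto(0,.034,.089)
E
```

```text
[[     0      0    512    384 196569]
 [   191    222      2      1      2]
 [   194    223      1      1      1]
 [   182    228      6      7     36]] [[255.514  191.4923]
 [191.5    222.    ]
 [194.     223.    ]
 [184.5    231.1667]]
cap box xy mm -0.0015033590601612095 2.1110440364820287 depth z 0.08853817824521514
36 3.499504765013155e-05 0.0020310969703044783
t 2.0333 tcp [0.5466 0.2715 0.09  ] box xy 0.33453172897530353 80.1597000043565 ang toolY 71.51596163804874 F [-0.1269 -0.9616 -0.9401] Fbox xy 0.18276175928422916 -0.9526056112102858 w -0.000316822283614398
shift cm [ 0.0254 -4.6161  0.0957]
```

send_rows(commands=[[[0,0,0,0,-1,0.1,0],[0,0,0,0,-2,0.1,0],[0,0,0,0,-3,0.1,0],[0,0,0,0,-4,0.1,0],[0,0,0,0,-4.6,0.1,0],[0,0,0,0,-4.6,0.1,0],[0,0,0,0,-4.6,0.1,0],[0,0,0,0,-4.6,0.1,0]]])

```text
time_s: 2.7
tool_pos: [0.5321, 0.2279, 0.0891]
eef_rot: [[-0.948, 0.317, 0.005], [0.317, 0.948, 0.0], [-0.005, 0.002, -1.0]]
ft_force: [-0.3, -0.1, 0.3]
width: -0.0001
```

send_rows(commands=[[[0,0,0,0,-0.15,0,0],[0,0,0,0,-0.3,0,0],[0,0,0,0,-0.4,0,0],[0,0,0,0,-0.4,0,0],[0,0,0,0,-0.4,0,0]]])

```text
time_s: 3.12
tool_pos: [0.5308, 0.2242, 0.089]
eef_rot: [[-0.948, 0.317, 0.005], [0.317, 0.948, 0.0], [-0.005, 0.002, -1.0]]
ft_force: [0.4, 1.4, 0.0]
width: 0.0
```

send_rows(commands=[[[0,0,0,0,-0.1,0,0],[0,0,0,0,-0.2,0,0],[0,0,0,0,-0.3,0,0],[0,0,0,0,-0.3,0,0],[0,0,0,0,-0.3,0,0]]])

```text
time_s: 3.53
tool_pos: [0.5297, 0.2211, 0.0889]
eef_rot: [[-0.948, 0.317, 0.005], [0.317, 0.948, 0.0], [-0.004, 0.002, -1.0]]
ft_force: [-0.7, -0.0, -0.1]
width: 0.0003
```

```bash
python3 - <<'E'
from h import *
st()
E
```

```text
t 3.5333 tcp [0.5297 0.2211 0.0889] box xy 0.22149685923279888 27.01337950589009 ang toolY 71.51814819171442 F [-0.7066 -0.0407 -0.0994] Fbox xy -0.6577435264519024 -0.2613677409528057 w 0.000265964212899614
```

send_rows(commands=[[[0,0,0,0,-0.1,0,0],[0,0,0,0,-0.2,0,0],[0,0,0,0,-0.2,0,0],[0,0,0,0,-0.2,0,0]]])

```text
time_s: 3.87
tool_pos: [0.529, 0.2189, 0.0889]
eef_rot: [[-0.948, 0.317, 0.005], [0.317, 0.948, -0.0], [-0.004, 0.001, -1.0]]
ft_force: [-0.7, -0.7, 0.3]
width: -0.0002
```

send_rows(commands=[[[0,0,0,0,-0.1,0,0],[0,0,0,0,-0.2,0,0],[0,0,0,0,-0.2,0,0],[0,0,0,0,-0.2,0,0]]])

```text
time_s: 4.2
tool_pos: [0.5284, 0.2168, 0.0889]
eef_rot: [[-0.948, 0.317, 0.004], [0.317, 0.948, -0.0], [-0.004, 0.001, -1.0]]
ft_force: [0.5, -0.2, -0.6]
width: 0.0003
```

```bash
python3 - <<'E'
from h import *
p,d=ctrl.read_camera("top"); st()
w=(p.min(2)>150).astype(np.uint8); w[:, :170]=0; w[:,200:]=0; w[:218]=0; w[245:]=0
k,l,s,c=cv2.connectedComponentsWithStats(w)
for i in range(1,k):
    if s[i,4]>8: e=plane("top",[c[i]],.088)[0][:2]-C; print(s[i],e@BX*1e3,e@BY*1e3)
E
```

```text
t 4.25 tcp [0.5284 0.2169 0.0889] box xy 0.24404364753454913 22.60604852034125 ang toolY 71.50355627805136 F [0.3783 0.144  0.452 ] Fbox xy 0.31359856934025565 0.2559436881518885 w -0.0001065946282313061
```

send_rows(commands=[[[0,0,0,0,-0.1,0,0],[0,0,0,0,-0.2,0,0],[0,0,0,0,-0.2,0,0],[0,0,0,0,-0.2,0,0]]])

```text
time_s: 4.58
tool_pos: [0.5277, 0.2148, 0.0889]
eef_rot: [[-0.948, 0.317, 0.004], [0.317, 0.948, -0.001], [-0.004, 0.001, -1.0]]
ft_force: [-0.8, -0.2, 0.7]
width: -0.0002
```

send_rows(commands=[[[0,0,0,0,-0.1,0,0],[0,0,0,0,-0.2,0,0],[0,0,0,0,-0.2,0,0],[0,0,0,0,-0.2,0,0]]])

```text
time_s: 4.92
tool_pos: [0.527, 0.2127, 0.0889]
eef_rot: [[-0.948, 0.318, 0.004], [0.318, 0.948, -0.001], [-0.004, 0.001, -1.0]]
ft_force: [-0.5, 0.8, 0.8]
width: -0.0002
```

send_rows(commands=[[[0,0,0,0,-0.1,0,0],[0,0,0,0,-0.2,0,0],[0,0,0,0,-0.2,0,0],[0,0,0,0,-0.2,0,0]]])

```text
time_s: 5.25
tool_pos: [0.5263, 0.2106, 0.0889]
eef_rot: [[-0.948, 0.318, 0.004], [0.318, 0.948, -0.001], [-0.004, 0.0, -1.0]]
ft_force: [-0.8, -0.1, 0.6]
width: 0.0002
```

```bash
python3 - <<'E'
from h import *
p,d=ctrl.read_camera("top"); st()
ctrl_p=p
cv2.imwrite("pics/peek2.png",cv2.resize(p[160:310,100:300,::-1],None,fx=3.5,fy=3.5,interpolation=2))
E
```

```text
t 5.3 tcp [0.5263 0.2106 0.0889] box xy 0.25022584349033655 16.020265569158937 ang toolY 71.48157614177205 F [-0.1186  0.316   0.292 ] Fbox xy -0.21221276132492542 0.26244130002541277 w -3.099937971444886e-05
```

View pics/peek2.png

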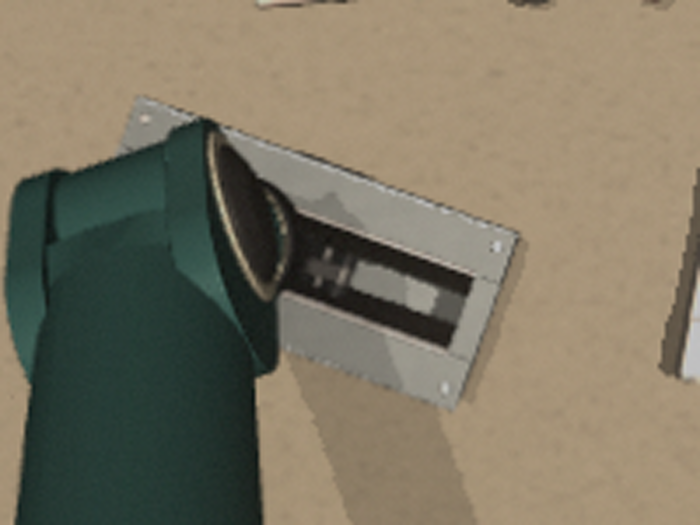

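The gripper body now hides the cap, and only the empty foot-end floor is visible at crop (395,285). I'll continue feeling.

send_rows(commands=[[[0,0,0,0,-0.1,0,0],[0,0,0,0,-0.15,0,0],[0,0,0,0,-0.15,0,0],[0,0,0,0,-0.15,0,0]]])

```text
time_s: 5.63
tool_pos: [0.5258, 0.2091, 0.0889]
eef_rot: [[-0.948, 0.318, 0.004], [0.318, 0.948, -0.001], [-0.004, 0.0, -1.0]]
ft_force: [0.6, -0.1, 0.2]
width: 0.0
```

send_rows(commands=[[[0,0,0,0,-0.1,0,0],[0,0,0,0,-0.15,0,0],[0,0,0,0,-0.15,0,0],[0,0,0,0,-0.15,0,0]]])

```text
time_s: 5.97
tool_pos: [0.5254, 0.2079, 0.089]
eef_rot: [[-0.948, 0.318, 0.004], [0.318, 0.948, -0.001], [-0.004, 0.001, -1.0]]
ft_force: [-0.0, 2.0, 0.3]
width: 0.0003
```

Contact at box y ≈ 12.9: 2 N, and the motion fell short. That agrees with the cap seen near y ≈ 2. Now I back off, rise above the cap, open and straddle it.

send_rows(commands=[[[0,0,0,0,0.2,0,0],[0,0,0,0,0.3,-1,0],[0,0,0,0,0.3,-2.3,0],[0,0,0,0,0.2,-2.5,0.2],[0,0,0,0,-0.2,-2.5,0.4],[0,0,0,0,-0.7,-2.5,0.65],[0,0,0,0,-1.2,-2.5,0.65],[0,0,0,0,-1.2,-2.5,0.65],[0,0,0,0,-1.2,-2.5,0.65]]])

```text
time_s: 6.72
tool_pos: [0.5211, 0.1956, 0.1136]
eef_rot: [[-0.948, 0.319, 0.003], [0.319, 0.948, -0.002], [-0.003, -0.0, -1.0]]
ft_force: [-0.5, -1.0, 1.2]
width: 0.0555
```

```bash
python3 - <<'E'
from h import *
st();boxto(0,.001,.0735)
E
```

```text
t 6.7167 tcp [0.5211 0.1956 0.1136] box xy 0.08219470102006537 0.11374370888930105 ang toolY 71.4230667320353 F [-0.4609 -1.0321  1.1909] Fbox xy -0.11197257940526548 -1.1247511461616977 w 0.05551383191407614
shift cm [0.0225 0.0902 4.007 ]
```

send_rows(commands=[[[0,0,0,0,0.1,0.5,0.65],[0,0,0,0,0.1,1,0.65],[0,0,0,0,0.1,1.5,0.65],[0,0,0,0,0.1,2,0.65],[0,0,0,0,0.1,2,0.65]]])

```text
time_s: 7.13
tool_pos: [0.5207, 0.1964, 0.092]
eef_rot: [[-0.948, 0.318, 0.001], [0.318, 0.948, -0.002], [-0.002, -0.002, -1.0]]
ft_force: [-0.3, 0.3, -1.2]
width: 0.0555
```

send_rows(commands=[[[0,0,0,0,0,0.5,0.65],[0,0,0,0,0,1,0.65],[0,0,0,0,0,1.5,0.65],[0,0,0,0,0,2,0.65],[0,0,0,0,0,2,0.65],[0,0,0,0,0,2,0.5]]])

```text
time_s: 7.63
tool_pos: [0.5205, 0.1962, 0.0716]
eef_rot: [[-0.948, 0.318, 0.0], [0.318, 0.948, -0.003], [-0.001, -0.003, -1.0]]
ft_force: [-0.1, -0.5, 0.3]
width: 0.0448
```

```bash
python3 - <<'E'
from h import *
st();boxto(0,.001,.0735)
E
```

```text
t 7.6333 tcp [0.5205 0.1962 0.0716] box xy -0.6824077128691263 0.4705714362153856 ang toolY 71.44192699594157 F [-0.0836 -0.4555  0.331 ] Fbox xy 0.06424816949953396 -0.45859591037730685 w 0.04476961072445249
shift cm [-0.0683  0.0527 -0.1919]
```

send_rows(commands=[[[0,0,0,-0.05,0.05,-0.15,0.4],[0,0,0,-0.05,0.05,-0.2,0.33],[0,0,0,-0.05,0.05,-0.2,0.27],[0,0,0,-0.05,0.05,-0.2,0.24],[0,0,0,-0.05,0.05,-0.2,0.24]]])

```text
time_s: 8.05
tool_pos: [0.5213, 0.1966, 0.0738]
eef_rot: [[-0.948, 0.318, 0.001], [0.318, 0.948, -0.003], [-0.002, -0.002, -1.0]]
ft_force: [-0.6, 1.0, -0.1]
width: 0.0204
```

send_rows(commands=[[[0,0,0,0,0,0,0.2],[0,0,0,0,0,0,0.1],[0,0,0,0,0,0,0.0],[0,0,0,0,0,0,0.0],[0,0,0,0,0,0,0]]], force=25)

```text
time_s: 8.47
tool_pos: [0.5213, 0.1966, 0.0739]
eef_rot: [[-0.948, 0.318, 0.001], [0.318, 0.948, -0.003], [-0.002, -0.002, -1.0]]
ft_force: [-0.2, -0.1, 0.6]
width: 0.0166
```

```bash
python3 - <<'E'
from h import *
st()
E
```

```text
t 8.4667 tcp [0.5213 0.1966 0.0739] box xy -0.02419472804291418 1.1224682543514655 ang toolY 71.44016965210282 F [-0.1987 -0.1094  0.6181] Fbox xy -0.15406444775220554 -0.16650741861807042 w 0.016600984868445363
```

The jaws hold the cap (16.6 mm) with no side load. I lift straight up, slowly.

send_rows(commands=[[[0,0,0,0,0,-0.3,0],[0,0,0,0,0,-0.8,0],[0,0,0,0,0,-1.4,0],[0,0,0,0,0,-2,0],[0,0,0,0,0,-2.6,0],[0,0,0,0,0,-3.2,0]]])

```text
time_s: 8.97
tool_pos: [0.5215, 0.1967, 0.1068]
eef_rot: [[-0.948, 0.318, 0.002], [0.318, 0.948, -0.002], [-0.002, -0.002, -1.0]]
ft_force: [-0.8, -0.1, 0.2]
width: 0.0171
```

send_rows(commands=[[[0,0,0,0,0,-0.8,0],[0,0,0,0,0,-1.6,0],[0,0,0,0,0,-2.4,0],[0,0,0,0,0,-3.2,0],[0,0,0,0,0,-4,0],[0,0,0,0,0,-5,0],[0,0,0,0,0,-6,0],[0,0,0,0,0,-7,0],[0,0,0,0,0,-8,0],[0,0,0,0,0,-9.5,0],[0,0,0,0,0,-11,0],[0,0,0,0,0,-11,0]]])

```text
time_s: 9.97
tool_pos: [0.5232, 0.1977, 0.2205]
eef_rot: [[-0.948, 0.318, 0.007], [0.318, 0.948, 0.0], [-0.007, 0.003, -1.0]]
ft_force: [0.6, -0.1, 0.3]
width: 0.0168
```

```bash
python3 - <<'E'
from h import *
st()
p,d=ctrl.read_camera("side");cv2.imwrite("pics/side_lift.png",cv2.resize(p[90:330,180:360,::-1],None,fx=2.5,fy=2.5,interpolation=2))
to(*CUP,.215)
E
```

```text
t 9.9667 tcp [0.5232 0.1977 0.2205] box xy 1.378756036631241 2.77055486904204 ang toolY 71.43001103012385 F [ 0.646  -0.0701  0.315 ] Fbox xy 0.6351374573285932 0.13711112080921797 w 0.01678963613144308
shift cm [-12.1341 -31.4694   0.4163]
```

View pics/side_lift.png

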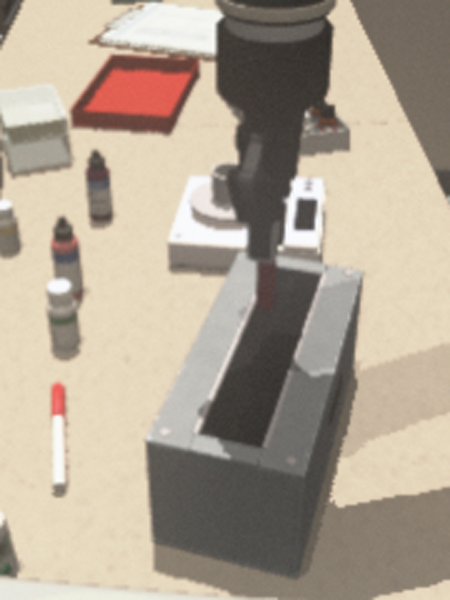

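The tube (reddish) hangs clear below the fingers at crop (265,285), and the leaves look shut beneath it. I carry it to the cup.

send_rows(commands=[[[0,0,0,-0.5,-1.3,0,0],[0,0,0,-1.5,-3.9,0,0],[0,0,0,-2.7,-7,0.1,0],[0,0,0,-3.9,-10.1,0.1,0],[0,0,0,-5.1,-13.2,0.2,0],[0,0,0,-6.3,-16.3,0.2,0],[0,0,0,-7.5,-19.4,0.3,0],[0,0,0,-8.7,-22.5,0.3,0],[0,0,0,-9.9,-25.6,0.4,0],[0,0,0,-11,-28.5,0.4,0],[0,0,0,-11.8,-30.6,0.4,0],[0,0,0,-12.1,-31.5,0.4,0]]])

```text
time_s: 11.02
tool_pos: [0.5353, -0.145, 0.2145]
eef_rot: [[-0.946, 0.324, 0.004], [0.324, 0.946, -0.002], [-0.004, -0.001, -1.0]]
ft_force: [0.1, 0.3, -0.3]
width: 0.0167
```

send_rows(commands=[[[0,0,0,0,0,0,0],[0,0,0,0,0,0,0],[0,0,0,0,0,0,0]]])

```text
time_s: 11.27
tool_pos: [0.535, -0.1436, 0.214]
eef_rot: [[-0.946, 0.323, 0.003], [0.323, 0.946, -0.001], [-0.003, -0.001, -1.0]]
ft_force: [-0.5, 0.6, -0.3]
width: 0.0166
```

```bash
python3 - <<'E'
from h import *
s=st()
p,d=ctrl.read_camera("side");cv2.imwrite("pics/side_cup.png",cv2.resize(p[90:230,200:380,::-1],None,fx=4,fy=4,interpolation=2))
np.savez("cup.npz",p=p,d=d)
P=cloud("side",d).reshape(-1,3); b=np.c_[(P[:,:2]-C)@BX,(P[:,:2]-C)@BY,P[:,2]]
m=(abs(b[:,0])<.02)&(abs(b[:,1])<.1)&(b[:,2]>.02)&(b[:,2]<.15); print('leaf z pct',np.percentile(b[m][:,2],[1,5,50,95,99]))
to(*CUP,.215);to(*CUP,.16)
# tube points below the fingers
t=s['tool_pos']; m=(np.hypot(P[:,0]-t[0],P[:,1]-t[1])<.03)&(P[:,2]<t[2]-.016)&(P[:,2]>.11)
for z in np.arange(.13,.2,.01):
    k=m&(abs(P[:,2]-z)<.005); print(round(z,2),k.sum(),P[k].mean(0) if k.any() else '')
E
```

```text
t 11.2667 tcp [ 0.535  -0.1436  0.214 ] box xy 120.20282291640274 -317.42406533806536 ang toolY 71.16272312292949 F [-0.5473  0.5695 -0.2919] Fbox xy -0.6989980127039084 0.36791896150868164 w 0.016596499580671904
leaf z pct [0.1087 0.1094 0.1111 0.113  0.1138]
shift cm [-0.0787  0.4133 -0.0899]
shift cm [-0.0611  0.4154  5.4101]
0.13 0 
0.14 0 
0.15 16 [ 0.5362 -0.1369  0.1519]
0.16 19 [ 0.5365 -0.1368  0.1609]
0.17 19 [ 0.5358 -0.1369  0.1702]
0.18 21 [ 0.5364 -0.1373  0.1797]
0.19 20 [ 0.5357 -0.1368  0.1898]
0.2 0
```

View pics/side_cup.png

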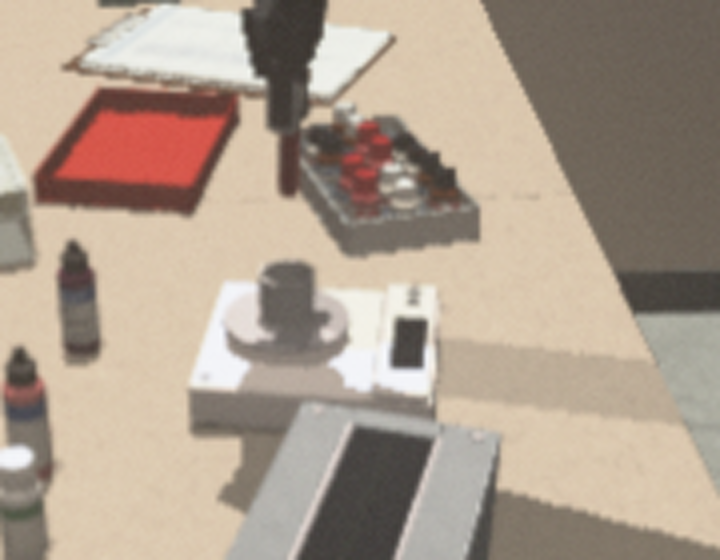

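The tube hangs upright at crop (288,165), above the cup at (290,285). The box lid is shut (leaf points at z ≈ 0.111). I correct by 4 mm and lower.

send_rows(commands=[[[0,0,0,-0.1,0.4,0,0],[0,0,0,-0.1,0.4,1.2,0],[0,0,0,-0.1,0.4,2.4,0],[0,0,0,-0.1,0.4,3.6,0],[0,0,0,-0.1,0.4,4.8,0],[0,0,0,-0.1,0.4,5.2,0],[0,0,0,-0.1,0.4,5.2,0],[0,0,0,-0.1,0.4,5.2,0]]])

```text
time_s: 11.98
tool_pos: [0.5375, -0.14, 0.1617]
eef_rot: [[-0.947, 0.322, 0.002], [0.322, 0.947, -0.002], [-0.002, -0.001, -1.0]]
ft_force: [-0.7, 1.0, 1.2]
width: 0.0169
```

```bash
python3 - <<'E'
from h import *
s=st(); to(*CUP,.121)
E
```

```text
t 11.9833 tcp [ 0.5375 -0.14    0.1617] box xy 121.39926700445989 -313.1773349514303 ang toolY 71.19875554118042 F [-0.6535  1.0215  1.1727] Fbox xy -0.9422545388319379 0.7633917036782196 w 0.016914085002217253
shift cm [0.0407 0.0431 4.0652]
```

send_rows(commands=[[[0,0,0,0,0,0.6,0],[0,0,0,0,0,1.4,0],[0,0,0,0,0,2.2,0],[0,0,0,0,0,3,0],[0,0,0,0,0,3.6,0],[0,0,0,0,0,4,0],[0,0,0,0,0,4,0]]])

```text
time_s: 12.57
tool_pos: [0.5369, -0.1399, 0.1205]
eef_rot: [[-0.947, 0.322, 0.0], [0.322, 0.947, -0.001], [-0.001, -0.001, -1.0]]
ft_force: [-0.2, 0.6, -0.0]
width: 0.0168
```

send_rows(commands=[[[0,0,0,0,0,0.1,0],[0,0,0,0,0,0.2,0],[0,0,0,0,0,0.3,0],[0,0,0,0,0,0.4,0],[0,0,0,0,0,0.5,0],[0,0,0,0,0,0.6,0],[0,0,0,0,0,0.6,0],[0,0,0,0,0,0.6,0]]])

```text
time_s: 13.23
tool_pos: [0.537, -0.14, 0.1145]
eef_rot: [[-0.947, 0.322, 0.0], [0.322, 0.947, -0.001], [-0.001, -0.001, -1.0]]
ft_force: [0.4, -0.0, -0.5]
width: 0.0165
```

```bash
python3 - <<'E'
from h import *
s=st(); to(*CUP,.115)
for n in("side","top"):
    p,d=ctrl.read_camera(n); P=cloud(n,d).reshape(-1,3)
    e=P[:,:2]-CUP; r=np.hypot(e[:,0],e[:,1])
    m=(r<.021)&(P[:,2]>.075)&(P[:,2]<.1);k=(r>.028)&(r<.044)&(P[:,2]>.03)&(P[:,2]<.075); print(n,'rim z',np.percentile(P[m][:,2],[50,90,97]) if m.any() else '','pan z',np.median(P[k][:,2]))
    if n=='side':
        f=np.load("cup.npz"); Q=cloud(n,f['d']).reshape(-1,3); r=np.hypot(*(Q[:,:2]-CUP).T); k=(r>.028)&(r<.044)&(Q[:,2]>.03)&(Q[:,2]<.075); print('pan z before',np.median(Q[k][:,2]))
E
```

```text
t 13.2333 tcp [ 0.537  -0.14    0.1145] box xy 120.94013608250125 -313.31829876603723 ang toolY 71.19440565547028 F [ 0.3963 -0.0441 -0.5396] Fbox xy 0.38996873444891555 0.08308916271756747 w 0.016545169059922548
shift cm [-0.015   0.0543 -0.0467]
side rim z [0.0799 0.0902 0.0978] pan z 0.04433910094892901
pan z before 0.050761485991767774
top rim z [0.0828 0.0841 0.0853] pan z 0.04724339780672876
```

The pan has sunk about 5 mm (rim seen at z ≈ 0.084), so the balance already carries the tube. I release slowly.

send_rows(commands=[[[0,0,0,0,0,0,0.21],[0,0,0,0,0,0,0.23],[0,0,0,0,0,0,0.25],[0,0,0,0,0,0,0.28],[0,0,0,0,0,0,0.31],[0,0,0,0,0,0,0.35],[0,0,0,0,0,0,0.4],[0,0,0,0,0,0,0.45],[0,0,0,0,0,0,0.55],[0,0,0,0,0,0,0.7],[0,0,0,0,0,0,0.9],[0,0,0,0,0,0,1]]])

```text
time_s: 14.33
tool_pos: [0.537, -0.1399, 0.1145]
eef_rot: [[-0.947, 0.322, 0.0], [0.322, 0.947, -0.001], [-0.001, -0.001, -1.0]]
ft_force: [0.1, 0.5, 0.2]
width: 0.0809
```

```bash
python3 - <<'E'
from h import *
s=st()
p,d=ctrl.read_camera("side");cv2.imwrite("pics/side_rel.png",cv2.resize(p[110:220,210:350,::-1],None,fx=5,fy=5,interpolation=2))
E
```

```text
t 14.3333 tcp [ 0.537  -0.1399  0.1145] box xy 120.91772764436158 -313.2840950158162 ang toolY 71.20209568089054 F [0.0531 0.5296 0.1805] Fbox xy -0.11660208931997591 0.5193651757678167 w 0.08087133550552228
```

View pics/side_rel.png

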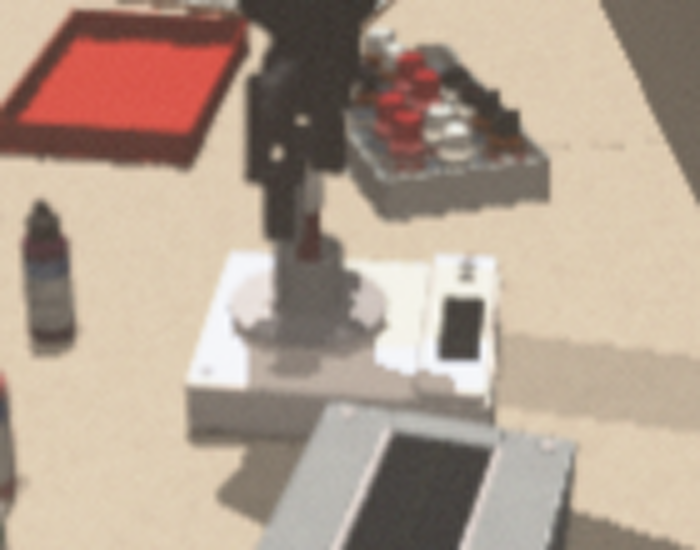

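The tube stands in the cup, with its cap at crop (312,190) between the open fingers. I rise straight up.

send_rows(commands=[[[0,0,0,0,0,0,1],[0,0,0,0,0,-0.4,1],[0,0,0,0,0,-1,1],[0,0,0,0,0,-2,1],[0,0,0,0,0,-3,1],[0,0,0,0,0,-5,1],[0,0,0,0,0,-7,1],[0,0,0,0,0,-9,1],[0,0,0,0,0,-12,1],[0,0,0,0,0,-14,1],[0,0,0,0,0,-15,1],[0,0,0,0,0,-15,1]]])

```text
time_s: 15.38
tool_pos: [0.5383, -0.1401, 0.2678]
eef_rot: [[-0.947, 0.322, 0.006], [0.322, 0.947, -0.002], [-0.006, 0.0, -1.0]]
ft_force: [-0.0, -0.6, 0.3]
width: 0.0854
```

send_rows(commands=[[[0,0,0,2,3,0,1],[0,0,0,4,5,0,1],[0,0,0,7,7,0,1],[0,0,0,9,8,0,1],[0,0,0,10,8,0,1],[0,0,0,10,8,0,1],[0,0,0,10,8,0,1],[0,0,0,10,8,0,1]]])

```text
time_s: 16.05
tool_pos: [0.4702, -0.0335, 0.2671]
eef_rot: [[-0.946, 0.324, 0.007], [0.324, 0.946, -0.002], [-0.007, -0.0, -1.0]]
ft_force: [0.2, 0.3, -0.4]
width: 0.0855
```

```bash
python3 - <<'E'
from h import *
s=st()
for n in("side","top"):
    p,d=ctrl.read_camera(n); P=cloud(n,d).reshape(-1,3); f=np.load(n+"0.npz"); Q=cloud(n,f['d']).reshape(-1,3)
    for lab,X in(("before",Q),("now",P)):
        r=np.hypot(*(X[:,:2]-CUP).T); k=(r>.028)&(r<.044)&(X[:,2]>.03)&(X[:,2]<.075); t=(r<.05)&(X[:,2]>.1)&(X[:,2]<.16)
        b=np.c_[(X[:,:2]-C)@BX,(X[:,:2]-C)@BY,X[:,2]]; m=(abs(b[:,0])<.02)&(abs(b[:,1])<.1)&(b[:,2]<.15)
        print(n,lab,'pan',np.median(X[k][:,2]),'tube n',t.sum(),X[t].mean(0) if t.any() else '',X[t][:,2].max(initial=0),'leaf',np.percentile(b[m][:,2],[1,50,99]))
    # vial/dropper/marker change
    if n=="top": print('diff px in vial/dropper/marker area',(abs(p[140:170,165:300].astype(int)-f['p'][140:170,165:300]).max(2)>60).sum())
    if n=="side": a=cv2.resize(p[60:300,170:350,::-1],None,fx=2.4,fy=2.4,interpolation=2)
    else: c=cv2.resize(p[130:280,120:380,::-1],(a.shape[1]*0+360,a.shape[0]*0+208)); 
c=cv2.copyMakeBorder(c,0,a.shape[0]-c.shape[0],0,0,cv2.BORDER_CONSTANT); cv2.imwrite("pics/final.png",np.hstack([a,c]))
E
```

```text
t 16.05 tcp [ 0.4702 -0.0335  0.2671] box xy 23.942944205524086 -233.324579921209 ang toolY 71.07765682437984 F [ 0.2381  0.3021 -0.3913] Fbox xy 0.13075120919774505 0.3617736471089194 w 0.08551534174363473
side before pan 0.05091764702131585 tube n 0  0.0 leaf [0.1089 0.1111 0.1136]
side now pan 0.04699202455673179 tube n 64 [ 0.5384 -0.1325  0.1184] 0.1307839045620412 leaf [0.1086 0.1111 0.1136]
top before pan 0.053949271201177595 tube n 0  0.0 leaf [0.1093 0.1127 0.1162]
top now pan 0.05000447891889259 tube n 70 [ 0.5374 -0.1368  0.1289] 0.13416533792264762 leaf [0.1092 0.1126 0.1164]
diff px in vial/dropper/marker area 0
```

View pics/final.png

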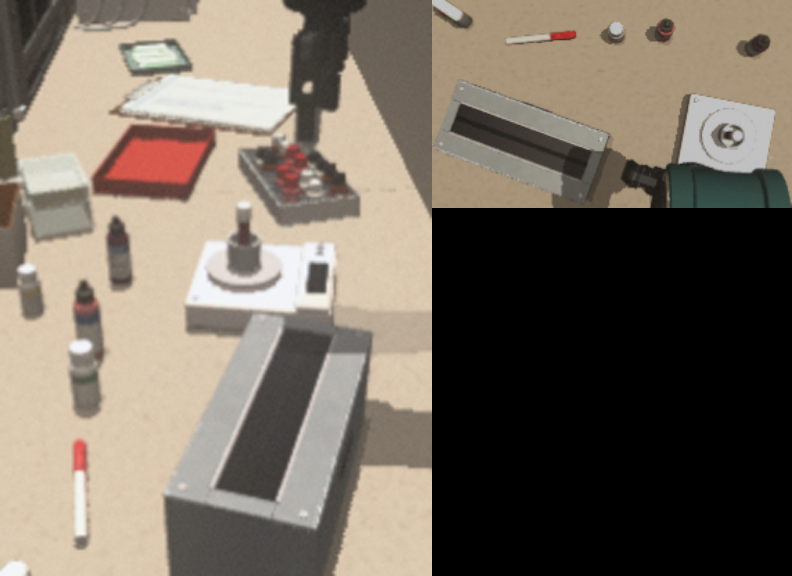

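The capped tube stands in the cup at (243,215), the pan is 4 mm down in both views and the leaves are level. The arm is clear and the other objects have not moved. I hand it in.

```bash
python3 -c "
from plant import ctrl
print(ctrl.finish_job())"
```

```text
the job is handed in; nothing more can be done
None
```

The tube is standing in the cup on the balance and the arm is touching nothing; I handed the job in at about 16 s of the 53 s allowed.

**What I did:**
- I went in through the lid with shut fingers. With the leaves held open, the top camera showed the cap at about box y = +2 mm.
- I then felt along the slot from the +y end and made contact at 2 N with the tool at box y ≈ 13 mm. One reading was enough to stop, since the noise was about ±1 N and the tool also moved short; it agreed with the camera.
- I rose, straddled the cap, gripped it with 25 N (16.6 mm between the jaws, no side load) and lifted it straight out.
- I lowered it into the cup until the pan had taken the weight, let go slowly and moved away.

**Last checks:**
- **Tube:** it is near upright in the cup. Its top is at z ≈ 0.131–0.134 m, which fits the cup's floor with the pan sunk.
- **Pan:** it is down about 4 mm in both views, at the low end of the expected 4–6 mm. The two views disagree by 3 mm on its absolute height.
- **Lid:** the leaf heights are the same as before the job in both views, so it is shut.
- **Other objects:** in the top view, no pixels changed around the vial, dropper bottle and marker.
- **Force:** the last reading was within noise. No check failed.

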